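Swipe the coffee station's cup-size bar

ROBOT

A 7-joint arm with a two-finger parallel gripper is mounted at the origin on the work surface. World frame = base frame: x ahead of the robot, y to its left, z up, the work surface at z = 0. Lengths are in mm, angles in rad, forces in N, time in s.
With the tool pointing down it reaches from about 400 to 900 mm from the base axis. Payload 5.6 kg.
Tool frame: the origin (TCP) lies midway between the tips of the shut fingers; the grasp point (between the pads) lies 19 mm behind it; z points along the fingers, y is the line along which they close (so a half turn about z gives the same grasp; the last joint's range is limited). The gripper opens to 92 mm and grips with 3 to 60 N. Pads are 20 mm wide; open, the fingers measure 128 mm over their backs; the gripper's body (75 mm by 189 mm) begins 69 mm behind the grasp point.
Start: joints at [-1.27, 0.468, -0.012, 1.603, 0.006, 1.071, -0.056], TCP at [219.136, 611.955, 194.492] pointing down, gripper open.
Joint ranges: [-2.53, 2.53], [-0.31, 2.02], [-1.57, 1.55], [0.28, 2.44], [-1.29, 4.43], [0.15, 1.84], [-2.92, 2.92]. Speed limits (rad/s): [2.57, 2.57, 3.14, 3.14, 3.14, 3.14, 3.14].

INTERFACE

Orientations are given as a rotation vector (axis times angle).
In Python, from cell import robot, grip, kin, viewer gives the robot as it stands. Calls block until the motion is done:
- robot.movep(position, orientation): joint-space move of the TCP to a pose.
- robot.servo_line(position, feed=150, rotation=None): straight line of the TCP; rotation=None keeps the orientation; feed is the mean speed in mm/s.
- robot.goto_joints(angles): joint-space move.
- grip(opening, newtons=None): opening from 0.0 (shut) to 1.0 (fully open); newtons is the grip in N (None keeps the last); returns when the fingers have stopped.
- robot.hold(seconds).
- kin.ik(position, orientation): joint angles nearest the present ones, or None.
- robot.observe(): the state.
- viewer.read_camera(name): name is "side" or "top"; returns the picture (480x640x3 uint8, red, green, blue); there is no depth.
- viewer.camera_info(name): a dict with "camera_matrix" (3x3 intrinsics, pixels), "k1" (the pictures are not rectified: a ray, as slopes to the right and down, at radius r is drawn at 1 + k1 r^2 times it, then the intrinsics apply), "R" (3x3) and "t" (3): a world point X has camera coordinates R X + t. Camera axes: x right, y down, z forward; pixel columns grow to the right and rows downward; lengths in mm; the calibration is good to about 2 mm. A picture is of the moment at which its call begins. camera_info takes no time and is no camera call.
A pose or a line that the arm cannot do raises robot.IKError and nothing moves.
- robot.job_done(): hands the job in; it is judged then, once.
Trained networks look in the newest picture that a camera, given by its name, has taken for a name from the list of things; names that differ only in an ending like _2 or _b are one class to them, and where a whole thing is asked for, a point or a joint stands for the part that bears it (a point fixed in the world has none). Each returns a list of dicts, best first, with "confidence" (0 to 1); they miss things now and then, are a little off and sometimes report something else, mostly with a low value. They report only what shows in the picture. A call takes as long as a camera call.
- viewer.silhouettes(name, camera): "mask" (480x640 bool, what is visible of it).
- viewer.pinpoint(name, camera): "at" ([x, y, z] in mm, in the coordinates of the camera as it stood for that picture, good to about 4 mm: a listed point, or the origin of a listed thing).
The state is a dict: "t": time; "joints": joint angles; "joint_velocities": joint speeds; "joint_torque": joint torques, N m; "tcp_pos": TCP position; "tcp_rot": TCP orientation; "contact_force": force on the tool from outside, world axes, zero at the start; "wrist_torque": the same for the moment, N m; "grip_width": opening from 0.0 (shut) to 1.0 (fully open); "grip_force": force on a finger pad.
Only numpy, scipy, OpenCV 4.12 (cv2) and the standard library are available. Lean on these libraries where they do the work, as an engineer would, in place of code of your own. Each camera call takes 0.05 s, during which the arm holds its last target. There are 200 camera calls.

TASK

Set the coffee station to a large cup: with closed fingertips pointing down, touch the white half-round bar at its end beside the small yellow dot and stroke lightly along the whole curve, in one unbroken stroke with the bar kept slightly pressed, to the other end beside the large blue dot. Finish there still holding: the program ends while the fingertips rest lightly on that end of the bar, never having pushed the bar all the way down. Nothing is to be picked up; leave the cups, capsules and other things where they are.

Things in the scene. Friction and masses are not known exactly. Their poses are not given: they have to be found in the camera images.
- console: Control slab fixed to the desk, red with a black top, 210 x 300 x 30 mm (x, y, z), it does not move. Origin on the desk (z = 0) at the centre of the bar's half circle; the slab reaches from x -85 to +125 mm and y -150 to +150 mm in its own frame. Yaw varies, z is up.
- bar (a joint): How far the white bar is pressed down, m: 0 free (top 46 mm above the desk, 16 mm proud of the slab), 0.010 at the stop. It sinks level as a whole on a spring: about 1 N starts it, then 0.6 N per mm, 7 N at the stop; it springs back when let go. Counts as touched from 0.8 mm, as pushed all the way from 9 mm; 2 to 5 mm is a good light touch.
- bar_left (a point): Point on the centre line of the bar's top (unpressed) at its +y end, at (0, 90, 46) mm in the console's frame.
- bar_a (a point): Point on the centre line of the bar's top, 48 degrees from the half ring's middle towards the +y end.
- bar_b (a point): The same, 24 degrees from the middle towards the +y end.
- bar_c (a point): The middle of the half ring's top centre line, at (90, 0, 46) mm in the console's frame. The bar is a half ring 28 mm wide with rounded ends, its centre line of radius 90 mm about the console's origin, from (0, 90) over (90, 0) to (0, -90) mm in the console's frame.
- bar_d (a point): The same, 24 degrees from the middle towards the -y end.
- bar_e (a point): The same, 48 degrees from the middle towards the -y end.
- bar_right (a point): Point on the centre line of the bar's top (unpressed) at its -y end, at (0, -90, 46) mm in the console's frame.
- mark_small: Small yellow dot, 14 mm across, 3 mm thick, flat on the slab, 36 mm towards the console's -x from one end point of the bar's centre line (bar_left or bar_right, which end varies). It marks where the stroke starts. Origin at the centre of its underside.
- mark_large: Large blue dot, 36 mm across, 3 mm thick, flat on the slab, 36 mm towards the console's -x from the other end point of the bar's centre line. It marks where the stroke ends. Origin at the centre of its underside.
- capsule_gold: Loose brass-coloured coffee capsule, 37 mm across, 28 mm high, standing on the slab inside the half ring. Leave alone. Origin at the centre of its underside, as for all below.
- capsule_green: Loose green coffee capsule, 37 mm across, 28 mm high, on the desk. Leave alone.
- mug: Loose white mug, 82 mm across, 92 mm high. Leave alone.
- espresso_cup: Loose blue espresso cup without a handle, 62 mm across, 58 mm high. Leave alone.
- sugar_bowl: Loose terracotta sugar bowl, 100 mm across, 45 mm high. Leave alone.
- syrup: Loose amber jar with a brass lid, 48 mm across, 70 mm high. Leave alone.
- spoon: Loose steel spoon with a wooden handle, 140 mm long, lying on the desk. Leave alone.

How it is judged (in metres and radians):
On the way, in this order (a step that is already met when the one before it is completed fails the run):
1. the bar is touched at its end beside the small yellow dot (horizontal distance between the grasp point and mark_small below 0.056 m and value of joint bar above 0.0008 m and contact force between the fingers and console above 0.2 N), for 0.1 s.
2. the stroke passes point 1 of 5 along the curve, from the yellow-dot end, bar still pressed (value of joint bar above 0.0008 m and contact force between the fingers and console above 0.2 N and ((y of mark_small in the frame of console above 0 m and horizontal distance between the grasp point and bar_a below 0.018 m) or (y of mark_small in the frame of console below 0 m and horizontal distance between the grasp point and bar_e below 0.018 m))), for 0.04 s.
3. the stroke passes point 2 of 5 along the curve, from the yellow-dot end, bar still pressed (value of joint bar above 0.0008 m and contact force between the fingers and console above 0.2 N and ((y of mark_small in the frame of console above 0 m and horizontal distance between the grasp point and bar_b below 0.018 m) or (y of mark_small in the frame of console below 0 m and horizontal distance between the grasp point and bar_d below 0.018 m))), for 0.04 s.
4. the stroke passes point 3 of 5 along the curve, from the yellow-dot end, bar still pressed (value of joint bar above 0.0008 m and contact force between the fingers and console above 0.2 N and ((y of mark_small in the frame of console above 0 m and horizontal distance between the grasp point and bar_c below 0.018 m) or (y of mark_small in the frame of console below 0 m and horizontal distance between the grasp point and bar_c below 0.018 m))), for 0.04 s.
5. the stroke passes point 4 of 5 along the curve, from the yellow-dot end, bar still pressed (value of joint bar above 0.0008 m and contact force between the fingers and console above 0.2 N and ((y of mark_small in the frame of console above 0 m and horizontal distance between the grasp point and bar_d below 0.018 m) or (y of mark_small in the frame of console below 0 m and horizontal distance between the grasp point and bar_b below 0.018 m))), for 0.04 s.
6. the stroke passes point 5 of 5 along the curve, from the yellow-dot end, bar still pressed (value of joint bar above 0.0008 m and contact force between the fingers and console above 0.2 N and ((y of mark_small in the frame of console above 0 m and horizontal distance between the grasp point and bar_e below 0.018 m) or (y of mark_small in the frame of console below 0 m and horizontal distance between the grasp point and bar_a below 0.018 m))), for 0.04 s.
7. the stroke reaches the end beside the large blue dot, bar still pressed (horizontal distance between the grasp point and mark_large below 0.056 m and value of joint bar above 0.0008 m and contact force between the fingers and console above 0.2 N), for 0.2 s.
At the end, for the whole second after the job is handed in: The fingertips rest on the bar's end beside the large blue dot (grasp point within 56 mm of the dot's centre, seen from above, which is within about 20 mm of the bar's end), the bar pressed steadily between 0.8 and 9 mm, with every loose thing within 15 mm of where it stood (all of step 7 and value of joint bar below 0.009 m and velocity of joint bar between -0.01 and 0.01 m/s and distance of each of capsule_gold, capsule_green, mug, espresso_cup, sugar_bowl, syrup, spoon from where it was at the start of the episode below 0.015 m); the arm keeps its last pose, push and grip.
It fails at once if the bar is pushed all the way down (beyond 9 mm) or pressed with over 15 N (value of joint bar above 0.009 m or contact force between the fingers and console above 15 N).
It fails at once if the stroke is broken: the fingers are low over the curved middle part of the bar (tips less than about 35 mm above it) while the bar is not pressed (value of joint bar below 0.0002 m and x of the grasp point in the frame of console above 0.045 m and horizontal distance between the grasp point and console between 0.07 and 0.11 m and z of the grasp point in the frame of console below 0.1 m).
It fails at once if a cup, capsule or other loose thing is moved, lifted or carried (15 mm or more) (not (distance of each of capsule_gold, capsule_green, mug, espresso_cup, sugar_bowl, syrup, spoon from where it was at the start of the episode below 0.015 m)).
It also fails if it takes over 48 s, if anything falls off the work surface, if the arm or the gripper's body presses on something with over 40 N, if the wrist force passes 120 N, or if a joint passes its speed limit or range.

## Working session

There is one attempt and no reset: what is moved stays moved. The work goes in short steps, each a Python script; the robot and the scene stay as the last script left them, time stands still between calls to the robot, and variables do not carry over. Pictures are saved under pics/ and viewed, at most 10 in all, crops included, and the job is handed in when it is done.

```bash
mkdir -p pics
cat > h.py <<'E'
from cell import robot, grip, kin, viewer
import numpy as np, cv2
def toworld(p,cam):
    c=viewer.camera_info(cam); return np.array(c["R"]).T@(np.array(p)-np.array(c["t"]))
E
python3 - <<'E'
from h import *
for c in ["top","side"]:
    cv2.imwrite(f"pics/{c}0.png",viewer.read_camera(c)[:,:,::-1])
    for n in ["console","bar_left","bar_right","bar_c","mark_small","mark_large","capsule_gold","mug","syrup","espresso_cup","sugar_bowl"]:
        print(c,n,[(np.round(toworld(d["at"],c)),round(d["confidence"],2)) for d in viewer.pinpoint(n,c)[:2]])
o=robot.observe();print(o["t"],o["tcp_rot"],o["contact_force"])
E
```

```text
top console [(array([490., -34.,   0.]), 0.75)]
top bar_left [(array([451.,  46.,  47.]), 0.9)]
top bar_right [(array([ 528., -120.,   47.]), 0.66), (array([341., 113.,  -2.]), 0.48)]
top bar_c [(array([550.,  30.,  42.]), 0.82), (array([522.,  52.,  42.]), 0.79)]
top mark_small [(array([426.,  31.,  30.]), 0.63)]
top mark_large [(array([ 497., -132.,   27.]), 0.73)]
top capsule_gold [(array([475., -32.,  25.]), 0.94), (array([575.,  -2.,  41.]), 0.62)]
top mug [(array([468., 204.,  -0.]), 0.65), (array([ 540., -235.,   -5.]), 0.57)]
top syrup [(array([673., -33.,  -2.]), 0.73)]
top espresso_cup [(array([ 537., -236.,   -3.]), 0.88)]
top sugar_bowl [(array([ 696., -182.,   -2.]), 0.68), (array([632., 114.,  -1.]), 0.59)]
side console [(array([489., -39.,   0.]), 0.58), (array([552.,  32.,  43.]), 0.3)]
side bar_left [(array([455.,  50.,  55.]), 0.86)]
side bar_right [(array([ 527., -116.,   45.]), 0.67), (array([341., 112.,  -3.]), 0.33)]
side bar_c [(array([551.,  31.,  44.]), 0.88), (array([576.,  -1.,  46.]), 0.87)]
side mark_small [(array([425.,  36.,  28.]), 0.6), (array([ 694., -180.,    1.]), 0.28)]
side mark_large [(array([ 494., -127.,   34.]), 0.47)]
side capsule_gold [(array([476., -29.,  31.]), 0.7)]
side mug []
side syrup [(array([671., -37.,   0.]), 0.77)]
side espresso_cup [(array([ 546., -235.,    0.]), 0.89)]
side sugar_bowl [(array([632., 117.,   2.]), 0.87)]
1.2 [5.37521342e-01 3.09522088e+00 6.36329622e-05] [ 0.9345842   1.08746991 -0.22568151]
```

View pics/top0.png

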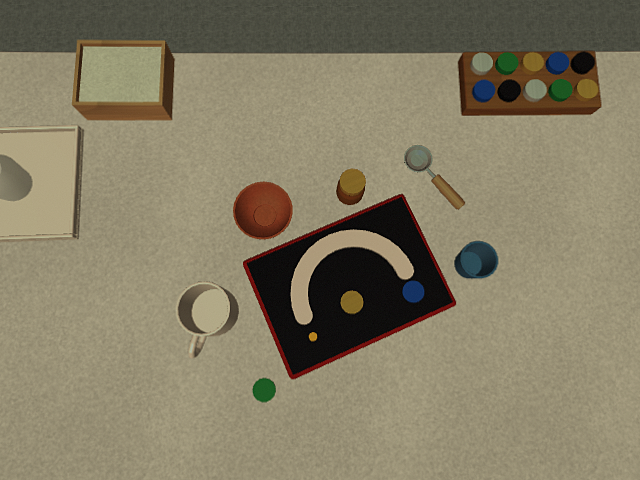

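View pics/side0.png

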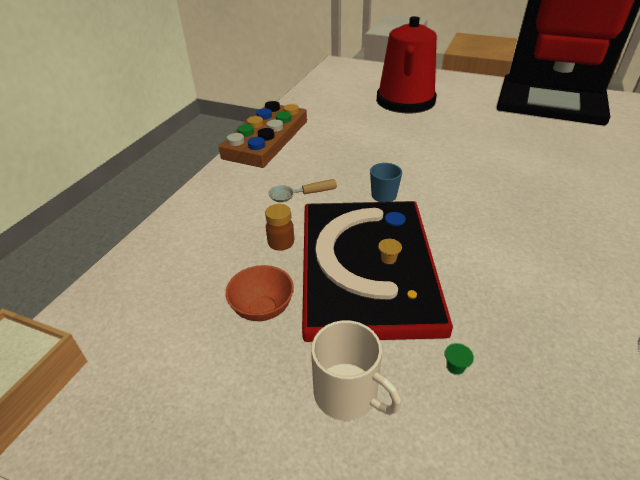

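The top picture shows the yellow dot at (313,337) beside the +y end of the bar and the blue dot at (413,292) beside the other end. The gold capsule stands at (352,302), inside the ring. The networks agree with this: origin about (490,-36), yaw about 25°. I'll refine that with a fit to the bar's outline.

```bash
cat > fit.py <<'E'
from h import *
from scipy.optimize import least_squares
def rays(uv,cam,z):
    c=viewer.camera_info(cam);K=np.array(c["camera_matrix"]);R=np.array(c["R"]);t=np.array(c["t"])
    d=(uv-K[:2,2])/[K[0,0],K[1,1]];s=d.copy()
    for _ in range(20): s=d/(1+c["k1"]*(s**2).sum(1,keepdims=True))
    w=np.c_[s,np.ones(len(s))]@R; o=-R.T@t
    return (o+w*((z-o[2])/w[:,2])[:,None])[:,:2]
for cam in ["top","side"]:
    im=viewer.read_camera(cam)
    m=viewer.silhouettes("bar_c",cam)[0]["mask"].astype(np.uint8)
    ct=max(cv2.findContours(m,cv2.RETR_EXTERNAL,cv2.CHAIN_APPROX_NONE)[0],key=cv2.contourArea)[:,0].astype(float)
    P=rays(ct,cam,44.)
    def res(p):
        q=(P-p[:2])@np.array([[np.cos(p[2]),-np.sin(p[2])],[np.sin(p[2]),np.cos(p[2])]])
        a=np.clip(np.arctan2(q[:,1],q[:,0]),-np.pi/2,np.pi/2)
        return np.hypot(*(q-90*np.c_[np.cos(a),np.sin(a)]).T)-p[3]
    r=least_squares(res,[490,-36,.435,14],loss="soft_l1",f_scale=2)
    print(cam,np.round(r.x,3),"rms",np.sqrt(np.mean(res(r.x)**2)),len(P))
E
python3 fit.py
python3 - <<'E'
from h import *
from scipy.spatial.transform import Rotation as Ro
x0,y0,yaw=490,-37,.435
R0=Ro.from_rotvec(robot.observe()["tcp_rot"])
for dz in np.radians(range(-180,180,30)):
    rv=(Ro.from_euler('z',dz)*R0).as_rotvec()
    q=[kin.ik([x0+90*np.cos(yaw+a),y0+90*np.sin(yaw+a),z],rv) for a in np.radians([90,45,0,-45,-90]) for z in (42,150)]
    print(round(np.degrees(dz)), sum(v is None for v in q), None if q[0] is None else np.round(q[0],2), None if q[-2] is None else np.round(q[-2],2))
E
```

```text
top [542.526  -9.198   9.828  69.197] rms 16.259943456550833 546
side [467.665 -20.442  69.539  68.73 ] rms 17.05908601838365 531
-180 0 [-1.04  0.66  1.12  2.23 -0.87  0.8  -1.25] [-0.51  0.66  0.89  2.02 -0.72  0.81 -1.11]
-150 0 [-0.74  0.45  0.69  2.21 -0.49  0.63 -1.08] [-0.43  0.61  0.76  2.02 -0.61  0.76 -0.68]
-120 0 [-0.63  0.42  0.55  2.21 -0.39  0.6  -0.67] [-0.4   0.59  0.72  2.01 -0.58  0.75 -0.19]
-90 0 [-0.58  0.41  0.48  2.21 -0.34  0.59 -0.19] [-0.36  0.58  0.67  2.01 -0.53  0.73  0.3 ]
-60 0 [-0.52  0.4   0.41  2.2  -0.29  0.59  0.28] [-0.33  0.56  0.63  2.01 -0.5   0.72  0.78]
-30 0 [-0.46  0.4   0.34  2.2  -0.24  0.58  0.76] [-0.3   0.55  0.58  2.01 -0.46  0.71  1.28]
0 0 [-0.4   0.39  0.27  2.19 -0.18  0.58  1.23] [-0.22  0.53  0.49  2.   -0.38  0.69  1.73]
30 0 [-0.33  0.39  0.19  2.19 -0.13  0.57  1.7 ] [-0.1   0.51  0.33  2.   -0.26  0.67  2.14]
60 0 [-0.27  0.38  0.11  2.19 -0.08  0.57  2.18] [-0.04  0.5   0.25  1.99 -0.19  0.67  2.6 ]
90 0 [-0.16  0.39 -0.02  2.18  0.01  0.58  2.61] [ 0.96  0.85 -1.11  1.93  0.93  1.    2.21]
120 0 [-1.14  0.88  1.34  2.23 -1.08  1.01 -2.1 ] [-0.73  1.01  1.34  2.03 -1.13  1.15 -1.83]
150 0 [-1.14  0.88  1.34  2.23 -1.08  1.01 -1.58] [-0.73  1.01  1.34  2.03 -1.13  1.15 -1.31]
```

The silhouette returned the whole console, so I'll keep only the bright pixels inside it.

```bash
sed -i 's/^    ct=max/    m=((m>0)\&(im.min(2)>110)).astype(np.uint8)\n    ct=max/' fit.py; python3 fit.py
```

```text
top [ 4.91066e+02 -3.41820e+01  4.01000e-01  1.29840e+01] rms 0.5043119085680696 362
side [ 4.91884e+02 -3.56870e+01  4.00000e-01  1.38310e+01] rms 1.808586357693489 323
```

```bash
cat >> h.py <<'E'
from scipy.spatial.transform import Rotation as Ro
C=np.array([491.3,-34.8]); YAW=.400
def pt(deg,z): a=YAW+np.radians(deg); return [C[0]+90*np.cos(a),C[1]+90*np.sin(a),z]
def fz(n=4):
    v=[]
    for _ in range(n): robot.hold(.02); v.append(robot.observe()["contact_force"][2])
    return float(np.mean(v))
E
python3 - <<'E'
from h import *
rv=(Ro.from_euler('z',-np.pi/3)*Ro.from_rotvec(robot.observe()["tcp_rot"])).as_rotvec()
grip(0.0,20)
robot.movep(pt(90,200),rv)
robot.servo_line(pt(90,60),feed=100)
robot.hold(.3)
o=robot.observe();print(o["t"],o["tcp_pos"],pt(90,60),fz(10),fz(10),o["grip_width"])
cv2.imwrite("pics/top1.png",viewer.read_camera("top")[:,:,::-1])
cv2.imwrite("pics/side1.png",viewer.read_camera("side")[120:420,200:500,::-1].repeat(2,0).repeat(2,1))
E
```

```text
6.9917 [456.42004865  48.2047701   60.22487956] [np.float64(456.25234919222146), np.float64(48.09548946025966), 60] -0.04554847696784885 0.05269973570323224 0.005511543874170223
```

View pics/side1.png

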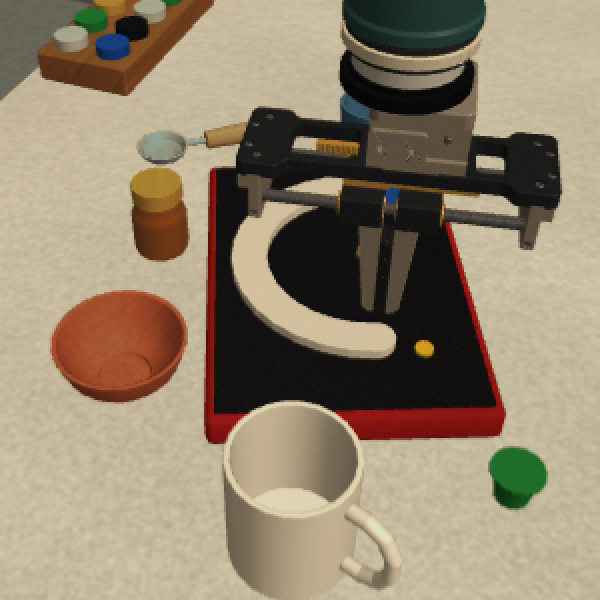

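The shut tips (about (380,312) in the crop) hang over the yellow-dot end of the bar, which matches the pose. The force reading is clean, so I'll do the touch and the stroke with force feedback.

Run:
```python
from h import *
robot.servo_line(pt(90,49),feed=40)
b=fz(6); z=49.
while z>41:
    z-=.5; robot.servo_line(pt(90,z),feed=15); f=fz(3)-b
    if f>2.8: break
robot.hold(.2); f=fz(5)-b
print("start",z,f,b,robot.observe()["tcp_pos"],robot.observe()["t"])
if 1.5<f<6:
    log=[]
    for d in np.arange(84,-91,-6):
        robot.servo_line(pt(d,z),feed=40); f=fz(3)-b
        z+=float(np.clip((f-3.1)/.6*.3,-.4,.4)); log.append((int(d),round(f,1),round(z,1)))
        if not .8<f<8: print("odd",d,f)
        if f>10: z+=1.5; robot.servo_line(pt(d,z),feed=30)
    robot.hold(.5); print(log)
    print("end",fz(10)-b,robot.observe()["tcp_pos"],pt(-90,z),robot.observe()["t"])
    cv2.imwrite("pics/side2.png",viewer.read_camera("side")[120:420,200:500,::-1].repeat(2,0).repeat(2,1))
    print([np.round(toworld(d["at"],"side")) for d in viewer.pinpoint("mark_large","side")[:1]])
```

```text
start 41.0 0.012579553743100422 0.07250788644138227 [456.25155318  48.0836824   40.99679363] 13.0333
```

No force even at z 41, so I need to look before going further.

Run:
```python
from h import *
a=cv2.resize(viewer.read_camera("side")[180:330,310:510,::-1],None,fx=4,fy=4,interpolation=cv2.INTER_CUBIC)
cv2.imwrite("pics/side3.png",a)
o=robot.observe();print(o["contact_force"],o["wrist_torque"],o["grip_width"],o["tcp_rot"],o["t"])
c=viewer.camera_info("side");K=np.array(c["camera_matrix"])
for p in [o["tcp_pos"],pt(90,46)]:
    x=np.array(c["R"])@p+c["t"];s=x[:2]/x[2];u=K[:2,:2]@(s*(1+c["k1"]*s@s))+K[:2,2];print(u,(u-[310,180])*4)
```

```text
[ 0.42690834  0.239788   -0.28143538] [-0.04622428  0.05567385  0.0288502 ] 0.005917173855699465 [ 2.01308949e+00  2.41176874e+00 -1.44531569e-05] 13.0833
[388.08417789 290.43526798] [312.33671158 441.74107192]
[388.34426552 288.08201654] [313.37706207 432.32806615]
```

View pics/side3.png

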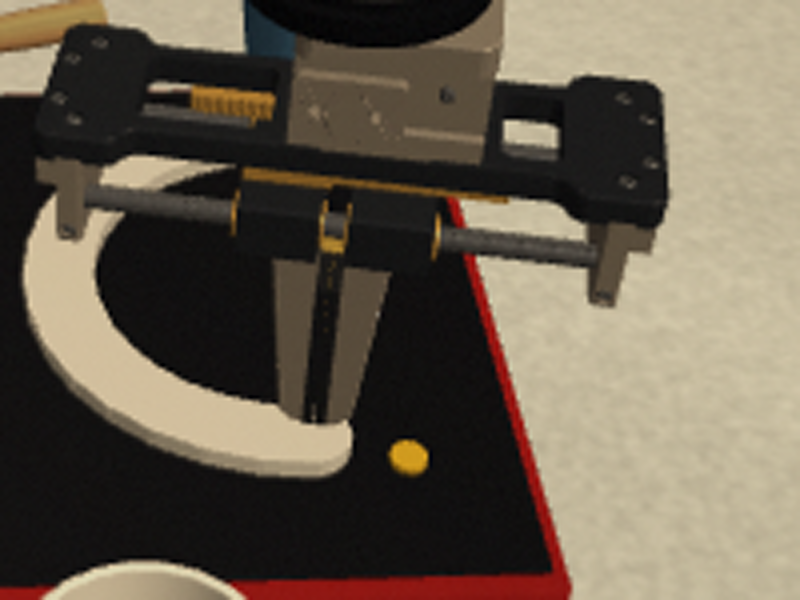

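View pics/top1.png

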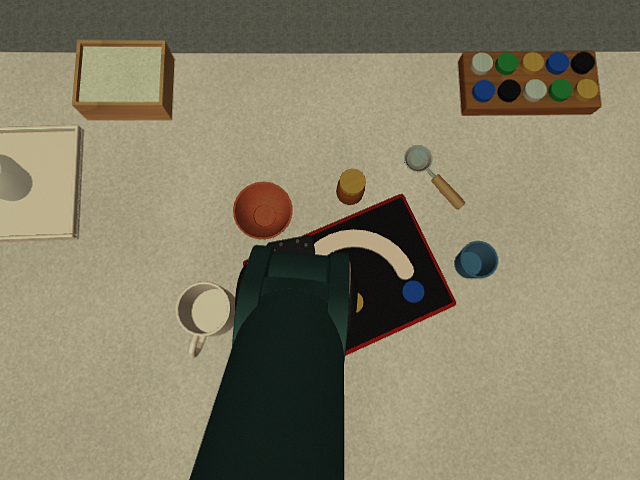

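Run:
```python
from h import *
a=cv2.imread("pics/side3.png")
c=viewer.camera_info("side");K=np.array(c["camera_matrix"]);R=np.array(c["R"])
print("cam pos",-R.T@c["t"],"axis",R[2])
def pr(p):
    x=R@np.array(p)+c["t"];s=x[:2]/x[2];return (K[:2,:2]@(s*(1+c["k1"]*s@s))+K[:2,2]-[310,180])*4
T=np.array([456.25,48.1,41.])
r=Ro.from_rotvec(robot.observe()["tcp_rot"]).as_matrix()
print(r.round(2))
def dot(p,col): cv2.circle(a,tuple(int(v) for v in pr(p)),3,col,-1)
for k in range(0,89,11): dot(T+[0,0,k],(0,0,255))            # tool axis
for s in (-1,1):
    for w in (-1,1): dot(T+r@[10*s,10*w,0],(0,255,0)); dot(T+r@[37*s,94*w,-88],(255,0,255))
for t in range(-90,91,15):dot(pt(t,46),(255,0,0))
b=a[100:500,200:500];cv2.imwrite("pics/ann.png",a)
```

```text
cam pos [365.77068711 501.27328367 530.40947752] axis [ 0.29060168 -0.6956448  -0.65698476]
[[-0.18  0.98  0.  ]
 [ 0.98  0.18 -0.  ]
 [-0.    0.   -1.  ]]
```

View pics/ann.png

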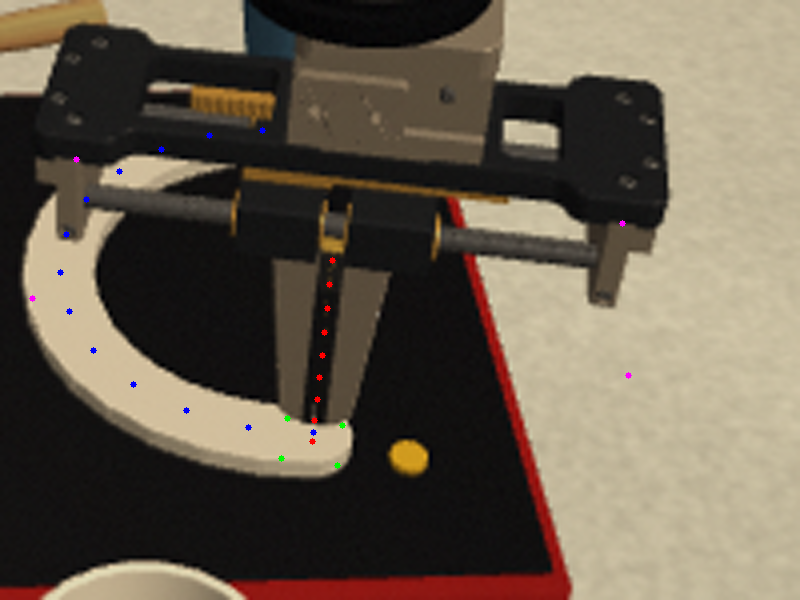

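The visible tips look about 20 mm off, either too high or too far towards -y. One probe settles it: shift +22 mm in y and descend to z 42, which is safe in both cases.

Run:
```python
from h import *
robot.servo_line(pt(90,52),feed=60)
p=np.array(pt(90,52))+[0,22,0]
robot.servo_line(p,feed=60)
robot.servo_line(p-[0,0,4.5],feed=40)
b=fz(4);z=47.5
while z>42:
    z-=.7;p[2]=z;robot.servo_line(p,feed=20);f=fz(2)-b
    if abs(f)>1.5:break
print(z,f,b,robot.observe()["t"],robot.observe()["contact_force"])
```

```text
41.89999999999998 -0.8222817427748896 0.5216489306422025 16.525 [ 0.88892326 -1.23339393 -0.4241008 ]
```

There was no contact there either, so the tips must be about 20 mm higher than the reported TCP. Contact should then come at a TCP z of about 26. I'll feel for it over the bar's end, then stroke under force control.

Run:
```python
from h import *
robot.servo_line(pt(90,42),feed=60)
robot.servo_line(pt(90,34),feed=30)
robot.hold(.15);b=fz(6); z=34.;prof=[]
if abs(b)<1.2:
  while z>19:
    z-=.7; robot.servo_line(pt(90,z),feed=15); f=fz(3)-b; prof.append((round(z,1),round(f,1)))
    if f>2.7: break
robot.hold(.2); f=fz(5)-b
print("start",z,f,b,robot.observe()["tcp_pos"],robot.observe()["t"]);print(prof)
```

```text
start 22.100000000000005 3.5337293342383886 0.054601719141670835 [456.35463849  48.12269654  22.1407255 ] 23.0917
[(33.3, 0.3), (32.6, 0.0), (31.9, -0.8), (31.2, -0.3), (30.5, 0.1), (29.8, -0.6), (29.1, 0.1), (28.4, 0.3), (27.7, -0.0), (27.0, -0.6), (26.3, 0.5), (25.6, 1.8), (24.9, 1.9), (24.2, 2.2), (23.5, 2.3), (22.8, 2.4), (22.1, 3.5)]
```

Contact came at TCP z of about 26.3 and force rises with the bar's spring rate, so it is pressed about 4 mm. Now the stroke, at constant height (level arm and bar) with light force correction.

Run:
```python
from h import *
z=22.6; b=.05; log=[]; F=3.1
for d in np.linspace(82,-90,22):
    robot.servo_line(pt(d,z),feed=40); f=fz(2)-b; F=.6*F+.4*f
    z=float(np.clip(z+np.clip((F-3.1)*.3,-.3,.3),21.2,24.2)); log.append((int(d),round(f,1),round(z,1)))
    if f>9: z=24.2; robot.servo_line(pt(d,z),feed=30)
robot.servo_line(pt(-90,23.),feed=10)
robot.hold(.4); print(log)
print("end",fz(10)-b,robot.observe()["tcp_pos"],robot.observe()["t"])
cv2.imwrite("pics/side2.png",cv2.resize(viewer.read_camera("side")[120:420,200:500,::-1],None,fx=2,fy=2))
```

```text
[(82, 2.9, 22.6), (73, 3.0, 22.5), (65, 2.9, 22.5), (57, 3.4, 22.5), (49, 3.9, 22.6), (41, 3.6, 22.7), (32, 3.4, 22.8), (24, 2.8, 22.9), (16, 3.5, 22.9), (8, 2.5, 22.9), (0, 3.0, 22.9), (-8, 2.5, 22.8), (-16, 3.3, 22.7), (-24, 2.1, 22.6), (-32, 2.7, 22.4), (-40, 3.1, 22.4), (-49, 3.0, 22.3), (-57, 2.6, 22.2), (-65, 3.2, 22.2), (-73, 3.1, 22.2), (-81, 4.1, 22.3), (-90, 3.4, 22.4)]
end 2.716908586001514 [ 526.26049242 -117.58345335   22.9601615 ] 35.0833
```

View pics/side2.png

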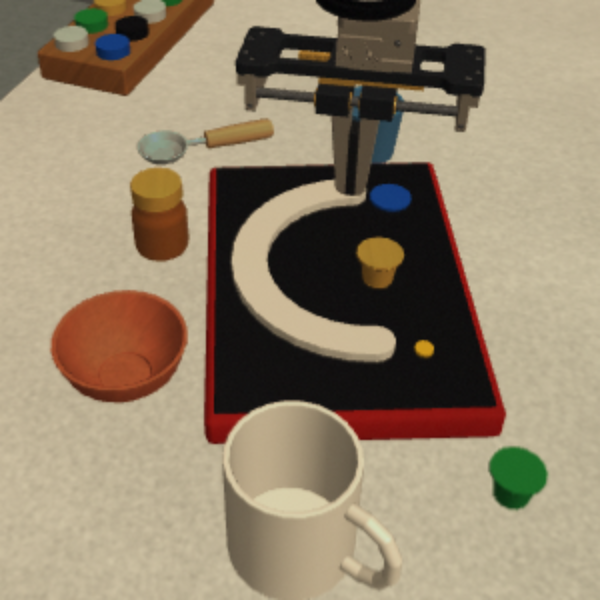

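The tips rest on the bar's end at about (352,192), beside the blue dot at (390,197), pressing with a steady force of about 2.7 N. Everything else I can see stands where it was, so I'm handing in.

```bash
python3 -c "
from h import *
print(robot.job_done())"
```

```text
the job is handed in; nothing more can be done
None
```

I handed the job in (no verdict came back): one unbroken stroke from the yellow-dot end to the blue-dot end at about 2–4 N, finishing at rest on the bar there, pressed about 3 mm, with nothing else visibly moved; the fingertips turned out to sit about 20 mm higher than the reported TCP, so I set the height by touch.

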